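# Snap the purge coupler onto the leaning nipple and hold it

### The arm

A 6-joint arm with a two-finger parallel gripper is mounted at the origin on the work surface; the furniture and walls round the work are solid. World frame = base frame: x ahead of the robot, y to its left, z up, the work surface at z = 0. Lengths are in m, angles in rad, forces in N, time in s.
With the tool pointing down it reaches from about 0.25 to 0.725 m from the base axis. Payload 4 kg.
Tool frame: the origin (TCP) lies midway between the tips of the shut fingers; the grasp point (between the pads) lies 19 mm behind it (bot.grasp_offset is the distance from the TCP to the grasp point, in m); z points along the fingers, y is the direction in which the jaws open and shut (so a half turn about z gives the same grasp; the last joint's range is limited). The gripper opens to 85 mm and grips with 20 to 120 N. Pads are 22 mm wide; open, the fingers measure 114 mm over their backs; the gripper's body (76 mm by 85 mm) begins 54 mm behind the grasp point. The pads swing forward as they close: fully open they stand 13 mm farther back than shut.
Start: joints at [-1.169, 0.241, 0.005, 1.335, 0, 1.571], TCP at [0.196, -0.46, 0.231] pointing down, gripper open.
Joint ranges: [-2.72, 2.72], [-1.05, 1.87], [-1.09, 1.28], [-1.99, 2.15], [-1.42, 1.44], [-3.14, 3.14]. Speed limits (rad/s): [2.79, 2.79, 3.14, 3.14, 3.14, 3.14].

### API

Orientations are given as a unit quaternion [x, y, z, w].
In Python, from workcell import sensors, optics, bot gives the robot as it stands.
- The arm moves only by the tool apply_moves, never from a script. Its argument "plan" is one flat list of numbers, 6 for each row, row after row: the shift along the tool's x, y, z in m, then the turn, a rotation vector about the tool's x, y, z in rad. In form: [tx, ty, tz, ax, ay, az, tx, ty, tz, ax, ay, az, ...]. A call has 1 to 12 rows; each row is the pose to reach, as a shift and turn from the pose commanded when the call began, along the tool's axes at that moment; what a row does not reach only later rows make up. A row lasts 1/12 s, in which the tool goes at most 41.7 mm and 7.16 degrees, less where a joint would pass 70% of its speed; a pose out of reach is approached as far as the arm can. A call with a gripper value outside its range is refused whole. "grip" is the finger opening in m, from 0 to 0.0854, set as the call begins (left out, the last holds). The fingers move at their own pace and stop on an object; the grip force is fixed at half the most. Time passes only in rows, so rows that repeat a pose let the fingers close. It gives the time, the measured TCP pose, the force and the opening at its end, in the units of the state.
- sensors.get_obs(): the state, without advancing time (a new reading comes with each control period).
- optics.camera(name): name is "scene" or "top"; returns a dict with "pixels" (384x512x3 uint8, red, green, blue), "fx", "fy", "cx", "cy" (pixels), "pose" (4x4, takes a point from camera to world coordinates). Camera axes: x right, y up, looking along -z (the intrinsics and any distortion apply to the point x, -y, -z); pixel columns grow to the right and rows downward; lengths in m; the calibration is good to about 2 mm. A picture is of the moment at which its call begins. There is no depth.
- bot.job_done(): hands the job in, once; it reports no verdict.
The state is a dict: "clock": time; "joint_pos": joint angles; "joint_vel": joint speeds; "tau": joint torques, N m; "eef_pos": TCP position; "tool_rot": TCP orientation; "ft_force": force on the tool from outside, world axes, zero at the start; "ft_torque": the same for the moment, N m; "grip_width": finger opening in m.
Only numpy, scipy, OpenCV 4.12 (cv2) and the standard library are available. Lean on these libraries where they do the work, as an engineer would, in place of code of your own. Each camera call takes 0.05 s, during which the arm holds its last target.

### The job

Take the wide coupler off its pin on the stand and press it mouth first and squarely onto the leaning nipple of the test block, pushing the spring collar down past its snap until it is fully home. Finish while still gripping the coupler and holding the collar down against its spring; do not let go. Leave the slim coupler on its pin, and do not knock over the flask, the beaker or the vial.

Things in the scene. Friction and masses are not known exactly. Their poses are not given: they have to be found in the camera images.
- wide_coupler: Loose steel coupler to use, 250 g, standing mouth down on the stand. Round: nose 28 mm across with a round bead 8 mm thick, 36 mm across, centred 5 mm above the mouth; a groove from 9 to 18 mm; a band 36 mm across from 18 to 28 mm; a ringed grip barrel 26 mm across from 28 to 74 mm; a brass stub to 82 mm. Origin at the centre of the mouth plane, z along its axis from mouth to stub.
- coupler_mouth (a point): Centre of the mouth plane of the wide coupler (same point and axes as its body). The mouth has a blind bore 16 mm across and 28 mm deep, into which the nipple goes.
- slim_coupler: Loose slim steel coupler, to be left alone, on the other pin of the stand: skirt 22 mm across and 28 mm high, barrel 17 mm across up to 88 mm, stub to 96 mm; its bore (8 mm) is too small for the nipple. Origin at the centre of its mouth plane.
- stand: Fixed aluminium plate 56 x 156 x 8 mm (x, y, z) with two upright pins 6 mm across and 10 mm high, at y = -50 and +50 mm; a coupler stands over each, its mouth on the plate's top 8 mm above the bench. Either coupler may be on either pin. Origin at the centre of the underside.
- test_block: Fixed test block: dark base 90 x 84 x 14 mm, pedestal 44 x 50 mm to 50 mm height, on it a steel ball swivel 42 mm across, centred at x = +4, z = 55 mm, which carries the nipple and does not give under the press. The nipple leans towards the block's own -x by 0.3 to 0.5 rad from vertical. Origin at the centre of the underside.
- nipple_tip (a point): Centre of the nipple's end, 60 mm from the swivel's centre; z points out along the nipple. The nipple is a brass stem 13 mm across (last 4 mm taper to 9 mm). Two sprung rollers, 30 mm apart and 13 mm below the tip, stand before and behind it (along the block's x) in brackets that reach out to 37 mm from the axis and up to 6 mm below the tip; the bead spreads them and they snap into the groove.
- port_seat (a point): Point on the nipple's axis, 23 mm below the tip, where the centre of the coupler's mouth is when the collar is fully down; z axis out along the nipple. Fixed to the swivel, it does not move with the collar.
- collar (a joint): Travel in m of the spring collar, a steel ring 27 mm across round the nipple, its top 14 mm below the tip at rest: 0 at rest, 0.009 fully down on its stop. Its spring pushes back with 7 N at rest, 12 N fully down; the rollers add up to about 7 N, from 2 mm before the collar is touched until the bead is past them (about 4 mm down, the snap), then help; about 4 N is left near the stop.
- flask: Glass conical flask, 86 mm across, 135 mm high, a bystander; origin at the centre of its underside, z up.
- beaker: Small glass beaker, 51 x 53 x 60 mm, a bystander; origin at the centre of its underside, z up.
- vial: White vial with black cap, 36 mm across, 78 mm high, a bystander; origin at the centre of its underside, z up.

How it is judged:
By the outcome, as a careful person would: the job done as asked, in the order asked, and still so for the second after the job is handed in, while the arm keeps its last pose, push and grip.
It also fails if it takes over 42 s, if anything falls off the work surface, if the arm or the gripper's body presses on something with over 40 N, if the wrist force passes 120 N, or if a joint passes its speed limit or range.

## Working session

There is one attempt and no reset: what is moved stays moved. The work goes in short steps, Python scripts to look and compute and a tool call to move; the robot and the scene stay as the last step left them, time stands still between calls to the robot, and variables do not carry over. Pictures are saved under pics/ and viewed, and the job is handed in when it is done.

Besides the shell and the picture viewer there is one more tool, called as name(argument=value, ...) on one line, values as JSON. apply_moves: Moves the arm, as the interface text tells. Its arguments: {"type":"object","properties":{"plan":{"type":"array","items":{"type":"number"}},"grip":{"type":"number"}},"required":["plan"]}

```bash
ls; mkdir -p pics; python3 - <<'E'
from workcell import sensors, optics, bot
import cv2,numpy as np
o=sensors.get_obs()
for k,v in o.items(): print(k,np.round(v,4))
print(bot.grasp_offset, dir(bot))
for n in ["scene","top"]:
    c=optics.camera(n); cv2.imwrite(f"pics/{n}0.png",c["pixels"][:,:,::-1])
    print(n,{k:v for k,v in c.items() if k!="pixels"})
    np.save(f"{n}0.npy",c["pixels"])
E
```

```text
pics
clock 0.0
joint_pos [-1.169   0.2414  0.0037  1.3352 -0.      1.5708]
joint_vel [ 0.0002  0.0005  0.0007  0.0015 -0.     -0.0001]
tau [ 7.00000e-04 -3.72322e+01  2.52405e+01  1.70000e-02  1.00000e-04
  0.00000e+00]
eef_pos [ 0.1953 -0.4596  0.2304]
tool_rot [ 9.799e-01  1.995e-01 -2.000e-04 -1.000e-03]
ft_force [-0.1064 -0.1941 -0.1963]
ft_torque [-0.0118 -0.0519 -0.0242]
grip_width 0.0853
0.0187 ['Unreachable', '__class__', '__delattr__', '__dict__', '__dir__', '__doc__', '__eq__', '__format__', '__ge__', '__getattribute__', '__getstate__', '__gt__', '__hash__', '__init__', '__init_subclass__', '__le__', '__lt__', '__module__', '__ne__', '__new__', '__reduce__', '__reduce_ex__', '__repr__', '__setattr__', '__sizeof__', '__str__', '__subclasshook__', '__weakref__', 'grasp_offset', 'job_done']
scene {'fx': 443.61180068166203, 'fy': 443.61180068166203, 'cx': 251.7394146766672, 'cy': 189.77000065982412, 'pose': array([[ 0.34595207, -0.62839075,  0.69673684,  1.29488132],
       [ 0.93822814,  0.22637739, -0.26168921, -0.19059413],
       [ 0.00671761,  0.74423003,  0.66788961,  0.76603904],
       [ 0.        ,  0.        ,  0.        ,  1.        ]])}
top {'fx': 390.41813147473533, 'fy': 390.41813147473533, 'cx': 255.6268163326554, 'cy': 188.59562077392656, 'pose': array([[ 0.0022596 ,  0.98531761, -0.17071644,  0.40682134],
       [-0.99982665,  0.00538115,  0.01782449,  0.0880457 ],
       [ 0.01848143,  0.17064657,  0.98515896,  1.10809253],
       [ 0.        ,  0.        ,  0.        ,  1.        ]])}
```

View pics/scene0.png

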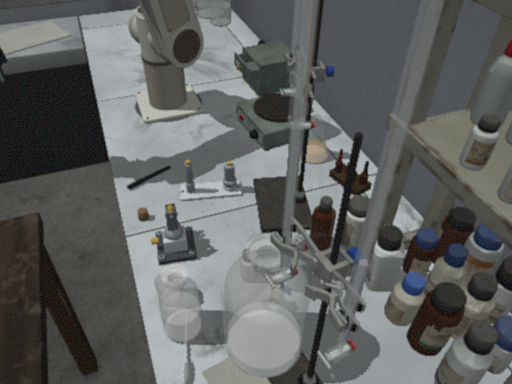

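View pics/top0.png

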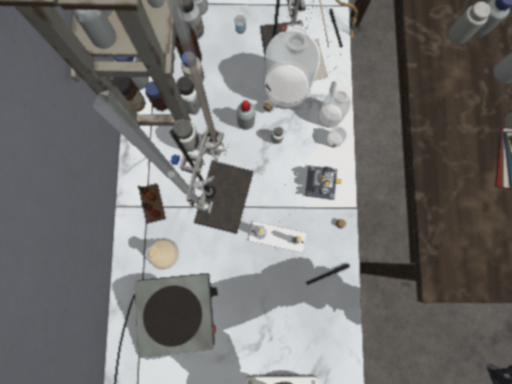

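```bash
cat > h.py <<'E'
import numpy as np,cv2
CAM={'scene':dict(f=443.61180068166203,cx=251.7394146766672,cy=189.77000065982412,pose=np.array([[ 0.34595207, -0.62839075,  0.69673684,  1.29488132],[ 0.93822814,  0.22637739, -0.26168921, -0.19059413],[ 0.00671761,  0.74423003,  0.66788961,  0.76603904],[0,0,0,1]])),
'top':dict(f=390.41813147473533,cx=255.6268163326554,cy=188.59562077392656,pose=np.array([[ 0.0022596 ,  0.98531761, -0.17071644,  0.40682134],[-0.99982665,  0.00538115,  0.01782449,  0.0880457 ],[ 0.01848143,  0.17064657,  0.98515896,  1.10809253],[0,0,0,1]]))}
def proj(n,P):
    c=CAM[n];P=np.atleast_2d(P);q=(P-c['pose'][:3,3])@c['pose'][:3,:3]
    return np.c_[c['cx']+c['f']*q[:,0]/-q[:,2],c['cy']+c['f']*-q[:,1]/-q[:,2]]
def ray(n,uv):
    c=CAM[n];d=np.array([(uv[0]-c['cx'])/c['f'],-(uv[1]-c['cy'])/c['f'],-1.])
    return c['pose'][:3,3],c['pose'][:3,:3]@d
def onz(n,uv,z):
    o,d=ray(n,uv);return o+d*(z-o[2])/d[2]
def tri(a,b):
    o1,d1=ray('scene',a);o2,d2=ray('top',b)
    t=np.linalg.lstsq(np.c_[d1,-d2],o2-o1,rcond=None)[0]
    p,q=o1+t[0]*d1,o2+t[1]*d2
    return (p+q)/2,np.linalg.norm(p-q)
E
python3 - <<'E'
import cv2,numpy as np
for n in ["scene","top"]:
    im=np.load(f"{n}0.npy")[:,:,::-1]
    # left/right halves enlarged
    cv2.imwrite(f"pics/{n}0a.png",cv2.resize(im[:200,100:366],None,fx=3,fy=3,interpolation=cv2.INTER_CUBIC))
E
python3 - <<'E'
import cv2,numpy as np
im=np.load("scene0.npy")[:,:,::-1]
cv2.imwrite("pics/s1.png",cv2.resize(im[145:270,120:260],None,fx=5.5,fy=4.8*5.5/4.8*0.85,interpolation=cv2.INTER_CUBIC)[:600])
cv2.imwrite("pics/s1.png",cv2.resize(im[150:270,120:260],None,fx=5,fy=5,interpolation=cv2.INTER_CUBIC))
im=np.load("top0.npy")[:,:,::-1]
cv2.imwrite("pics/t1.png",cv2.resize(im[145:265,235:365],None,fx=5,fy=5,interpolation=cv2.INTER_CUBIC))
from h import *
print([np.round(onz('top',p,0.008),3) for p in [(252,222),(305,237),(303,248),(248,237)]])
E
```

```text
[array([0.502, 0.078, 0.008]), array([ 0.46 , -0.071,  0.008]), array([ 0.43 , -0.065,  0.008]), array([0.46 , 0.089, 0.008])]
```

View pics/s1.png

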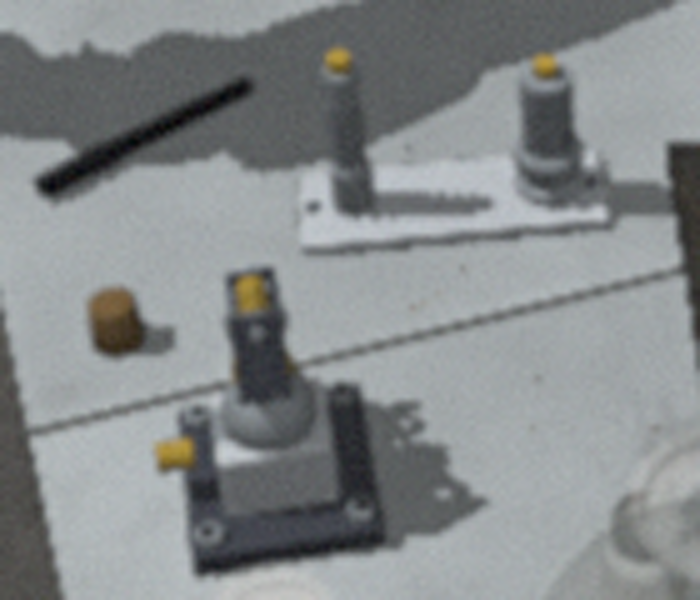

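View pics/t1.png

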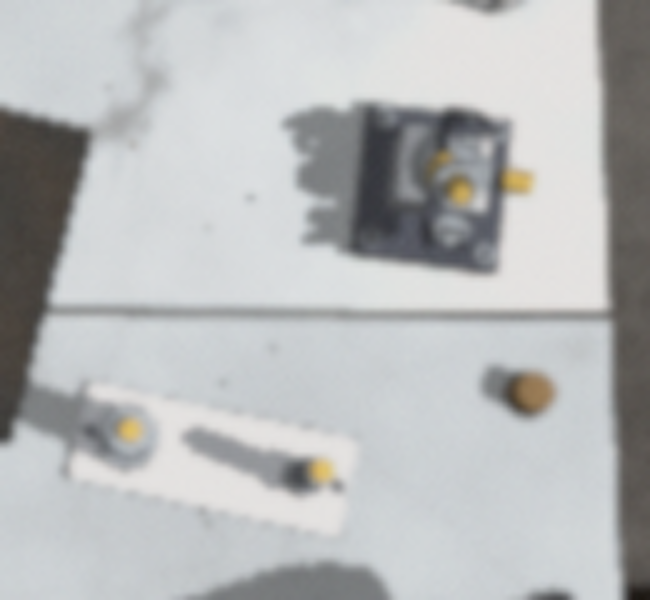

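```bash
cat > m.py <<'E'
from h import *
S=lambda x,y:((x+.0)/5+120-.4,(y)/5+150-.4)
T=lambda x,y:(x/5+235-.4,y/5+145-.4)
E
python3 - <<'E'
from m import *
from scipy.optimize import least_squares
print('stand',[np.round(onz('top',T(*p),0.008),4) for p in [(90,383),(357,440),(340,535),(70,478)]])
print('stand s',[np.round(onz('scene',S(*p),0.008),4) for p in [(303,165),(603,150),(609,212),(303,243)]])
print('block t',[np.round(onz('top',T(*p),0.014),4) for p in [(365,100),(510,120),(495,270),(350,250)]])
print('block s',[np.round(onz('scene',S(*p),0.014),4) for p in [(180,410),(355,385),(383,525),(195,552)]])
print('wide',tri(S(544,60),T(130,430)),'slim',tri(S(338,55),T(321,470)))
print('wide@.09',onz('scene',S(544,60),.09),onz('top',T(130,430),.09))
print('slim@.104',onz('scene',S(338,55),.104),onz('top',T(321,470),.104))
print('tip',tri(S(250,281),T(459,190)))
E
```

```text
stand [array([0.5041, 0.0765, 0.008 ]), array([ 0.4726, -0.0738,  0.008 ]), array([ 0.4199, -0.0633,  0.008 ]), array([0.451 , 0.0875, 0.008 ])]
stand s [array([ 0.4148, -0.059 ,  0.008 ]), array([0.4563, 0.0917, 0.008 ]), array([0.5032, 0.0787, 0.008 ]), array([ 0.4731, -0.0729,  0.008 ])]
block t [array([ 0.6674, -0.0814,  0.014 ]), array([ 0.6562, -0.165 ,  0.014 ]), array([ 0.5688, -0.1535,  0.014 ]), array([ 0.5798, -0.0711,  0.014 ])]
block s [array([ 0.5704, -0.153 ,  0.014 ]), array([ 0.5823, -0.0737,  0.014 ]), array([ 0.6679, -0.0831,  0.014 ]), array([ 0.6549, -0.163 ,  0.014 ])]
wide (array([0.47253726, 0.05640753, 0.08951748]), np.float64(5.070226086078176e-05)) slim (array([ 0.45162904, -0.04090993,  0.10301219]), np.float64(0.0002768212252956511))
wide@.09 [0.47311597 0.05620725 0.09      ] [0.4725136  0.05644673 0.09      ]
slim@.104 [ 0.4529407  -0.04100381  0.104     ] [ 0.45154996 -0.04091785  0.104     ]
tip (array([ 0.59706044, -0.11517544,  0.10798945]), np.float64(3.008282948620595e-05))
```

```bash
cat > mv.py <<'E'
import numpy as np,sys
from scipy.spatial.transform import Rotation as R
from workcell import sensors
def down(yaw): # tool x at yaw, z down
    return R.from_euler('z',yaw)*R.from_euler('x',np.pi)
def tilt(yaw,lean): # tool z = -(nipple axis), nipple leaning toward -x of yaw frame
    return R.from_euler('z',yaw)*R.from_euler('y',-lean)*R.from_euler('x',np.pi)
def rel(p,r,base=None):
    o=sensors.get_obs()
    p0,r0=(o['eef_pos'],R.from_quat(o['tool_rot'])) if base is None else base
    print('now',np.round(o['clock'],2),np.round(o['eef_pos'],4),np.round(R.from_quat(o['tool_rot']).as_rotvec(),3),'F',np.round(o['ft_force'],1),'T',np.round(o['ft_torque'],2),'w',round(float(o['grip_width']),4))
    print('shift',np.round(r0.inv().apply(np.array(p)-p0),4),'rot',np.round((r0.inv()*r).as_rotvec(),3))
E
python3 - <<'E'
from mv import *
rel([.4725,.0565,.20],down(0),([.196,-.46,.231],R.from_quat([0.98,.1992,0,0])))
rel([.4725,.0565,.14],down(0))
E
```

```text
now 0.1 [ 0.1953 -0.4597  0.2305] [-3.077e+00 -6.260e-01  1.000e-03] F [-0.  -0.1 -0.4] T [ 0.06 -0.03  0.01] w 0.0855
shift [ 0.4562 -0.3676  0.031 ] rot [-0.    -0.     0.401]
now 0.1 [ 0.1953 -0.4597  0.2305] [-3.077e+00 -6.260e-01  1.000e-03] F [-0.  -0.1 -0.4] T [ 0.06 -0.03  0.01] w 0.0855
shift [ 0.457  -0.3665  0.0912] rot [-0.002  0.     0.402]
```

apply_moves(plan=[0.012,-0.01,0,0,0,0.01,0.034,-0.027,0,0,0,0.03,0.058,-0.047,0,0,0,0.05,0.083,-0.067,0,0,0,0.073,0.108,-0.087,0,0,0,0.095,0.133,-0.107,0,0,0,0.117,0.158,-0.127,0,0,0,0.14,0.183,-0.147,0,0,0,0.16,0.208,-0.168,0,0,0,0.183,0.233,-0.188,0,0,0,0.205,0.258,-0.208,0,0,0,0.227,0.283,-0.228,0,0,0,0.25], grip=0.085)

```text
clock: 1.1
eef_pos: [0.367, -0.1381, 0.2311]
tool_rot: [0.997, 0.075, -0.0, -0.0]
ft_force: [1.3, -0.3, 0.2]
grip_width: 0.0848
```

```bash
python3 - <<'E'
from mv import *
rel([.4725,.0565,.20],down(0))
E
```

```text
now 1.1 [ 0.367  -0.1381  0.2311] [-3.133e+00 -2.360e-01  1.000e-03] F [ 1.3 -0.3  0.2] T [-0.01 -0.05  0.03] w 0.0848
shift [ 0.1335 -0.1765  0.0311] rot [-0.     0.     0.151]
```

apply_moves(plan=[0.018,-0.024,0.004,0,0,0.02,0.037,-0.049,0.008,0,0,0.042,0.056,-0.074,0.013,0,0,0.063,0.075,-0.099,0.017,0,0,0.085,0.092,-0.122,0.021,0,0,0.104,0.107,-0.142,0.025,0,0,0.121,0.119,-0.158,0.028,0,0,0.135,0.127,-0.168,0.03,0,0,0.144,0.132,-0.174,0.031,0,0,0.15,0.132,-0.174,0.031,0,0,0.15])

```text
clock: 1.93
eef_pos: [0.4724, 0.0239, 0.1998]
tool_rot: [1.0, 0.019, -0.001, -0.011]
ft_force: [0.3, -0.4, 0.2]
grip_width: 0.0853
```

```bash
python3 - <<'E'
from mv import *
from workcell import optics
import cv2
rel([.4725,.0565,.042],down(0))
for n,s in (("scene",(slice(110,230),slice(150,290))),("top",(slice(180,280),slice(200,330)))):
    c=optics.camera(n)["pixels"][:,:,::-1]; cv2.imwrite(f"pics/{n}1.png",cv2.resize(c[s],None,fx=5,fy=5,interpolation=cv2.INTER_CUBIC))
E
```

```text
now 1.93 [0.4724 0.0239 0.1998] [-3.119e+00 -5.800e-02  3.000e-03] F [ 0.3 -0.4  0.2] T [-0.06  0.02 -0.04] w 0.0853
shift [ 0.0015 -0.0291  0.1585] rot [-0.022  0.002  0.037]
```

View pics/scene1.png

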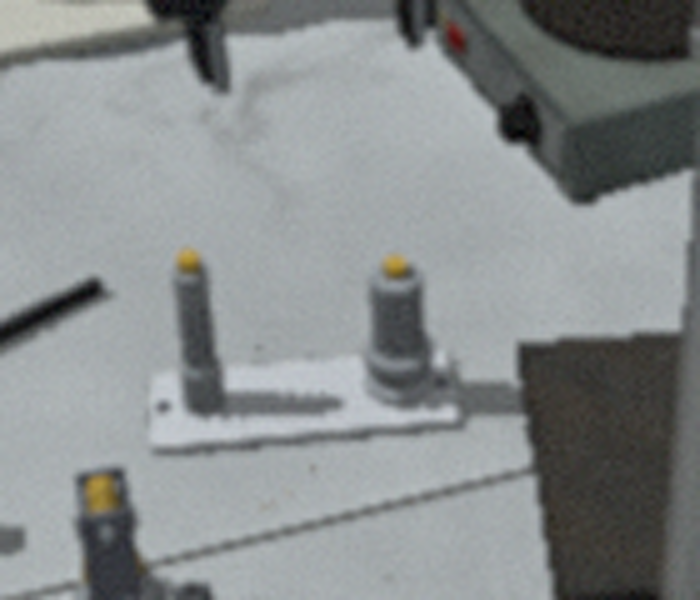

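```bash
python3 - <<'E'
from mv import *
o=sensors.get_obs()
print(o['clock'],o['joint_pos'],o['joint_vel'],o['eef_pos'])
rel([.4725,.0565,.16],down(0))
E
```

```text
2.0333 [ 0.03570899  0.2034699  -0.12518378  1.24333232  0.02199453  3.14070195] [-0.00234787 -0.01251205 -0.00766844  0.00162979 -0.00036062  0.00012625] [0.47169304 0.0235299  0.20023757]
now 2.03 [0.4717 0.0235 0.2002] [-3.119e+00 -5.700e-02  2.000e-03] F [ 0.2 -0.3 -0.2] T [-0.01 -0.08  0.01] w 0.0852
shift [ 0.0021 -0.032   0.0409] rot [-0.022  0.002  0.037]
```

View pics/top1.png

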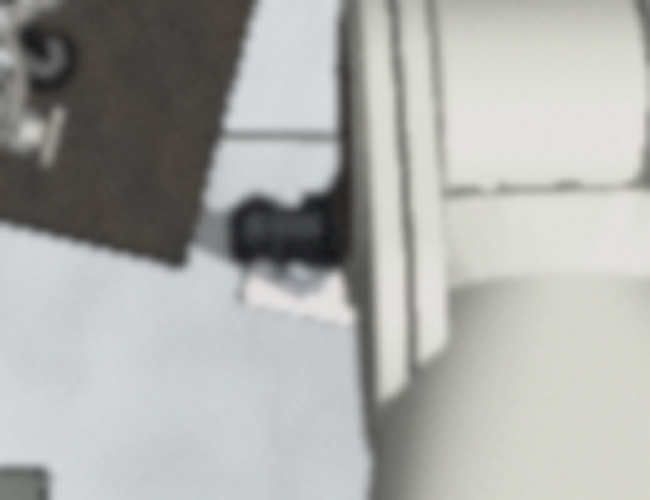

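```bash
python3 - <<'E'
from mv import *
rel([.4725,.0565,.15],down(.4))
E
```

```text
now 2.03 [0.4717 0.0235 0.2002] [-3.119e+00 -5.700e-02  2.000e-03] F [ 0.2 -0.3 -0.2] T [-0.01 -0.08  0.01] w 0.0852
shift [ 0.0021 -0.0318  0.0509] rot [-0.022 -0.003 -0.363]
```

apply_moves(plan=[0,-0.004,0,-0.004,0,-0.06,0.001,-0.01,0.004,-0.01,0,-0.13,0.002,-0.018,0.012,-0.015,-0.001,-0.2,0.002,-0.026,0.022,-0.02,-0.002,-0.27,0.002,-0.031,0.034,-0.022,-0.003,-0.33,0.002,-0.032,0.044,-0.022,-0.003,-0.36,0.002,-0.032,0.05,-0.022,-0.003,-0.363,0.002,-0.032,0.051,-0.022,-0.003,-0.363])

```text
clock: 2.7
eef_pos: [0.4716, 0.057, 0.1492]
tool_rot: [0.98, 0.199, -0.001, -0.0]
ft_force: [0.0, 0.4, 0.1]
grip_width: 0.0848
```

```bash
python3 - <<'E'
from mv import *
rel([.4725,.0565,.042],down(.4))
E
```

```text
now 2.7 [0.4716 0.057  0.1492] [-3.079e+00 -6.240e-01  2.000e-03] F [0.  0.4 0.1] T [-0.02  0.05 -0.02] w 0.0848
shift [0.0008 0.0008 0.1072] rot [-0.     0.001 -0.   ]
```

apply_moves(plan=[0,0,0.012,0,0,0,0.001,0.001,0.03,0,0,0,0.001,0.001,0.048,0,0,0,0.001,0.001,0.066,0,0,0,0.001,0.001,0.082,0,0,0,0.001,0.001,0.095,0,0,0,0.001,0.001,0.103,0,0,0,0.001,0.001,0.107,0,0,0,0.001,0.001,0.107,0,0,0])

```text
clock: 3.45
eef_pos: [0.4739, 0.0569, 0.0428]
tool_rot: [0.98, 0.199, -0.0, -0.0]
ft_force: [0.5, -0.0, 0.7]
grip_width: 0.0853
```

```bash
python3 - <<'E'
from mv import *
from workcell import optics
import cv2
rel([.4725,.0565,.042],down(.4))
for n,s in (("scene",(slice(130,230),slice(150,290))),("top",(slice(180,280),slice(200,330)))):
    c=optics.camera(n)["pixels"][:,:,::-1]; cv2.imwrite(f"pics/{n}2.png",cv2.resize(c[s],None,fx=5,fy=5,interpolation=cv2.INTER_CUBIC))
E
```

```text
now 3.45 [0.4739 0.0569 0.0428] [-3.079 -0.625  0.   ] F [ 0.5 -0.   0.7] T [ 0.07  0.02 -0.03] w 0.0853
shift [-0.0014 -0.0002  0.0008] rot [-0.     0.     0.001]
```

View pics/scene2.png

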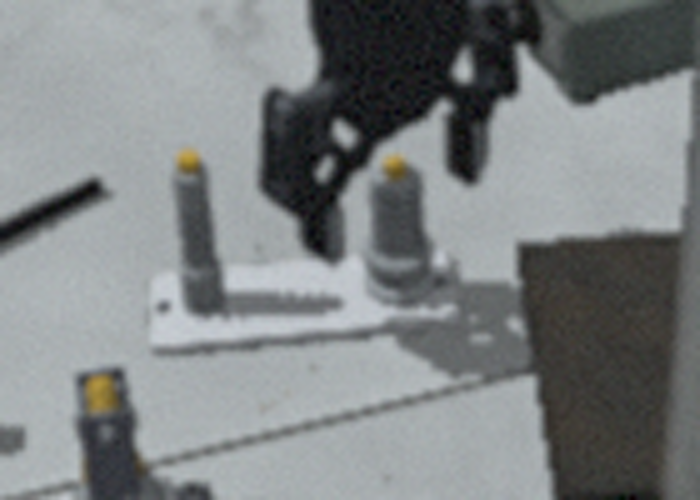

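apply_moves(plan=[-0.001,0,0.001,0,0,0,-0.001,0,0.001,0,0,0,-0.001,0,0.001,0,0,0,-0.001,0,0.001,0,0,0,-0.001,0,0.001,0,0,0,-0.001,0,0.001,0,0,0,-0.001,0,0.001,0,0,0,-0.001,0,0.001,0,0,0,-0.001,0,0.001,0,0,0,-0.001,0,0.001,0,0,0], grip=0.0)

```text
clock: 4.38
eef_pos: [0.4734, 0.057, 0.0424]
tool_rot: [0.98, 0.2, 0.001, -0.0]
ft_force: [-1.5, 1.8, 6.0]
grip_width: 0.0249
```

```bash
python3 - <<'E'
from mv import *
from workcell import optics
import cv2
rel([.4725,.0565,.17],down(.4))
for n,s in (("scene",(slice(130,230),slice(150,290))),):
    c=optics.camera(n)["pixels"][:,:,::-1]; cv2.imwrite(f"pics/{n}3.png",cv2.resize(c[s],None,fx=5,fy=5,interpolation=cv2.INTER_CUBIC))
E
```

```text
now 4.38 [0.4734 0.057  0.0424] [-3.078e+00 -6.270e-01 -2.000e-03] F [-1.5  1.8  6. ] T [0.07 0.26 0.01] w 0.0249
shift [-9.000e-04  1.000e-04 -1.276e-01] rot [-0.    -0.001  0.002]
```

View pics/scene3.png

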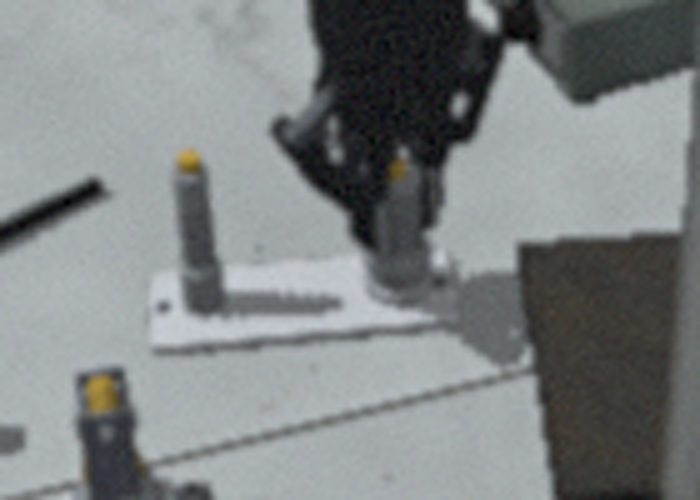

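apply_moves(plan=[0,0,-0.004,0,0,0,0,0,-0.012,0,0,0,0,0,-0.024,0,0,0,0,0,-0.044,0,0,0,0,0,-0.068,0,0,0,0,0,-0.092,0,0,0,0,0,-0.112,0,0,0,0,0,-0.124,0,0,0,0,0,-0.128,0,0,0])

```text
clock: 5.18
eef_pos: [0.4744, 0.0569, 0.1726]
tool_rot: [0.98, 0.199, 0.002, 0.0]
ft_force: [0.6, 0.0, -2.2]
grip_width: 0.0247
```

```bash
cat >> mv.py <<'E'
PSI,LEAN=-.122,.445
TIP=np.array([.597,-.1152,.1085])
def ax(l=None,psi=None):
    l=LEAN if l is None else l; psi=PSI if psi is None else psi
    return np.array([-np.sin(l)*np.cos(psi),-np.sin(l)*np.sin(psi),np.cos(l)])
def toolrot(phi=.5,l=None,psi=None):
    l=LEAN if l is None else l; psi=PSI if psi is None else psi
    return R.from_euler('z',psi)*R.from_euler('y',-l)*R.from_euler('z',phi)*R.from_euler('x',np.pi)
E
python3 - <<'E'
from mv import *
from workcell import optics
import cv2
print(ax(),toolrot().apply([0,0,1]))
p=TIP+ax()*(.030+.0344); print(p)
rel(p,toolrot())
c=optics.camera("scene")["pixels"][:,:,::-1];cv2.imwrite("pics/s4f.png",c);c=c[60:210,130:280]; cv2.imwrite(f"pics/scene4.png",cv2.resize(c,None,fx=4,fy=4,interpolation=cv2.INTER_CUBIC))
E
```

```text
[-0.42725838  0.05238568  0.90261067] [ 0.42725838 -0.05238568 -0.90261067]
[ 0.56948456 -0.11182636  0.16662813]
now 5.18 [0.4744 0.0569 0.1726] [3.078 0.627 0.008] F [ 0.6  0.  -2.2] T [-0.    0.02 -0.02] w 0.0247
shift [0.0215 0.1925 0.0064] rot [-0.217  0.383  0.023]
```

View pics/scene4.png

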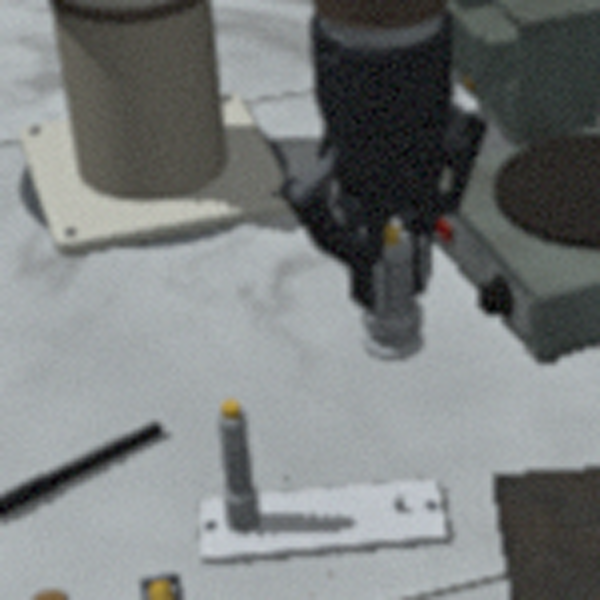

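apply_moves(plan=[0.001,0.008,-0.002,-0.01,0.02,0.001,0.003,0.025,-0.005,-0.03,0.05,0.003,0.005,0.048,-0.007,-0.054,0.096,0.006,0.008,0.072,-0.007,-0.081,0.144,0.009,0.011,0.096,-0.006,-0.108,0.191,0.011,0.013,0.12,-0.003,-0.135,0.24,0.014,0.016,0.144,0,-0.163,0.287,0.017,0.018,0.164,0.003,-0.185,0.326,0.02,0.02,0.18,0.005,-0.203,0.358,0.022,0.021,0.19,0.006,-0.214,0.378,0.023,0.0215,0.1925,0.0065,-0.217,0.383,0.023,0.0215,0.1925,0.0065,-0.217,0.383,0.023])

```text
clock: 6.23
eef_pos: [0.5664, -0.1126, 0.1615]
tool_rot: [0.959, 0.183, 0.206, 0.067]
ft_force: [-0.6, -0.2, -2.1]
grip_width: 0.0251
```

```bash
cat > look.py <<'E'
from mv import *
from workcell import optics
import cv2,sys
k=sys.argv[1]
for n,x,y in (("scene",115,150),("top",270,120)):
    c=optics.camera(n)["pixels"][:,:,::-1];cv2.imwrite(f"pics/{n}{k}f.png",c)
    c=c[y:y+100,x:x+100]; cv2.imwrite(f"pics/{n}{k}.png",cv2.resize(c,None,fx=6,fy=6,interpolation=cv2.INTER_CUBIC))
E
python3 look.py 5; python3 - <<'E'
from mv import *
rel(TIP+ax()*(.030+.0344),toolrot())
E
```

```text
now 6.33 [ 0.5674 -0.1117  0.1627] [2.889 0.553 0.624] F [-0.7 -0.4 -1.4] T [ 0.08  0.59 -0.  ] w 0.0245
shift [ 0.0032  0.0016 -0.0027] rot [-0.002  0.006  0.   ]
```

View pics/scene5.png

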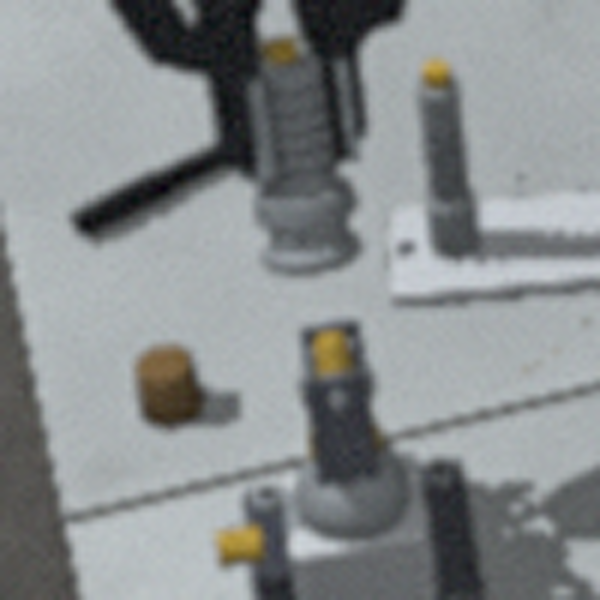

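View pics/top5.png

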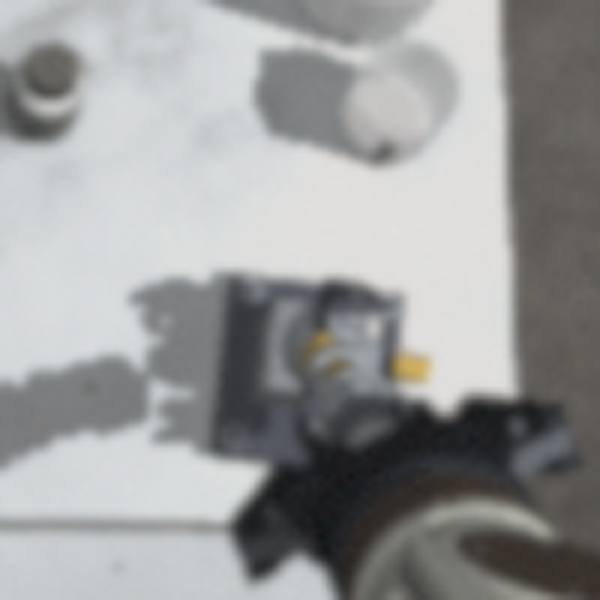

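```bash
cat > ov.py <<'E'
from mv import *
from h import *
import sys
k=sys.argv[1]; D=float(sys.argv[2]) if len(sys.argv)>2 else .0344
o=sensors.get_obs(); p=o['eef_pos']; r=R.from_quat(o['tool_rot'])
def circ(c,rr,rad,n=40):
    t=np.linspace(0,2*np.pi,n);return c+rr.apply(np.c_[rad*np.cos(t),rad*np.sin(t),0*t])
im={n:cv2.imread(f"pics/{n}{k}f.png") for n in('scene','top')}
for n,x,y in (("scene",115,150),("top",270,120)):
    s=8;c=cv2.resize(im[n][y:y+75,x:x+100],None,fx=s,fy=s,interpolation=cv2.INTER_CUBIC)
    def dr(P,col):
        q=(proj(n,P)-[x,y]+.5)*s; cv2.polylines(c,[np.round(q).astype(int)],False,col,1)
    for h,rad in ((0,.014),(.005,.018),(.018,.018),(.028,.018),(.074,.013),(.082,.004)):
        dr(circ(p+r.apply([0,0,D-h]),r,rad),(0,0,255))
    a=ax();rt=toolrot()
    for h,rad in ((0,.0045),(.004,.0065),(.014,.0135)):
        dr(circ(TIP-a*h,rt,rad),(0,255,0))
    dr(np.array([TIP+a*.1,TIP-a*.06]),(255,0,0))
    cv2.imwrite(f"pics/{n}{k}o.png",c)
E
python3 ov.py 5
```

```text
(no output)
```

View pics/scene5o.png

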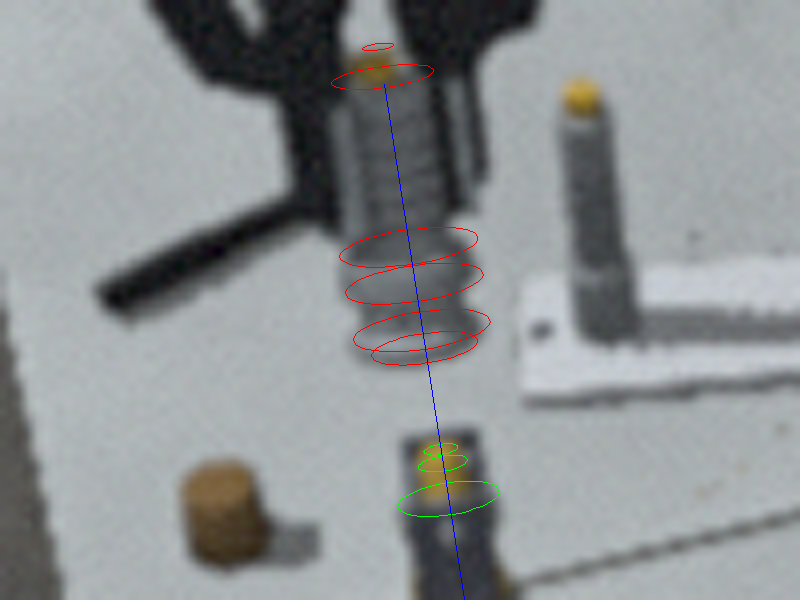

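```bash
python3 look.py 6; python3 ov.py 6; python3 - <<'E'
from mv import *
from h import *
rel(TIP+ax()*(.030+.0344),toolrot())
# overlay on s4
im=cv2.imread("pics/s4f.png");s=8;x,y=190,90
c=cv2.resize(im[y:y+75,x:x+75],None,fx=s,fy=s,interpolation=cv2.INTER_CUBIC)
r=R.from_quat([.98,.199,.002,0]);p=np.array([.4744,.0569,.1726])
t=np.linspace(0,2*np.pi,40)
for h,rad in ((0,.014),(.005,.018),(.018,.018),(.028,.018),(.074,.013),(.082,.004)):
    q=(proj('scene',p+r.apply([0,0,.0344-h])+r.apply(np.c_[rad*np.cos(t),rad*np.sin(t),0*t]))-[x,y]+.5)*s
    cv2.polylines(c,[np.round(q).astype(int)],False,(0,0,255),1)
cv2.imwrite("pics/s4o.png",c)
E
```

```text
now 6.43 [ 0.5681 -0.1114  0.1634] [2.888 0.554 0.626] F [-0.1 -0.4 -2.1] T [ 0.09  0.62 -0.03] w 0.0248
shift [ 0.0022  0.0015 -0.0023] rot [-0.002  0.005  0.001]
```

View pics/scene6o.png

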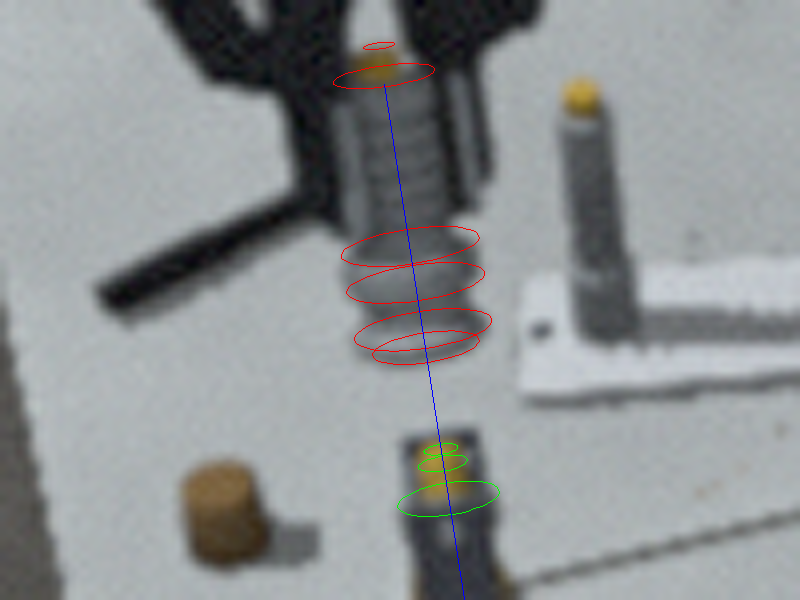

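View pics/s4o.png

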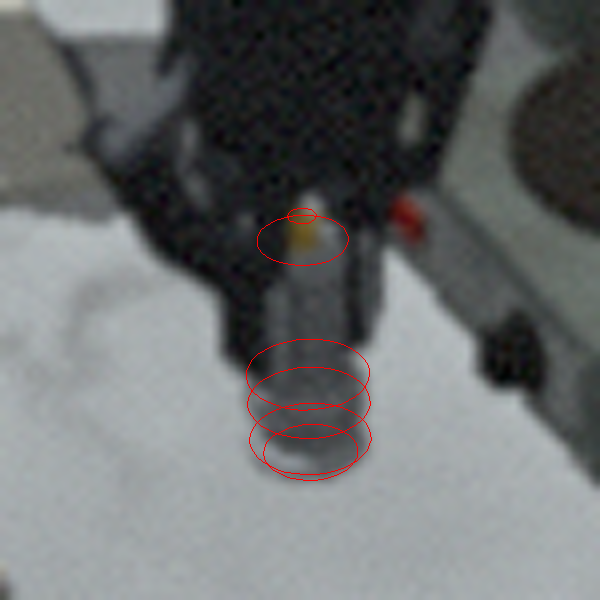

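```bash
python3 - <<'E'
import cv2,numpy as np
im=cv2.imread("pics/scene6f.png")
c=im[150:206,145:195].astype(float)
c=np.clip((c-20)*1.5,0,255).astype(np.uint8)
c=cv2.resize(c,None,fx=10,fy=10,interpolation=cv2.INTER_LINEAR)
for i in range(0,50,5): cv2.putText(c,str(145+i),(i*10,10),0,.35,(0,0,255)); cv2.line(c,(i*10+5,12),(i*10+5,560),(0,0,120),1)
for i in range(0,56,5): cv2.putText(c,str(150+i),(0,i*10+5),0,.35,(0,0,255))
cv2.imwrite("pics/z6.png",c)
g=cv2.cvtColor(im,cv2.COLOR_BGR2GRAY)
for r in range(176,198): print(r,g[r,152:182])
E
```

```text
176 [ 30  36  32  21  29  48  96 106  98  75  75  82  85  88  87  84  86  77
  64  59  75  98 115 151 172 173 171 169 171 166]
177 [ 52  64  63  50  33  48  87 105  96  76  73  77  86  90  87  81  75  69
  69 101 139 156 159 168 169 172 169 172 166 164]
178 [ 89 101 109 102  76  60  78  99  96  76  66  77  77  80  81  82  80  71
  74 113 153 165 174 175 173 171 172 169 170 170]
179 [119 142 154 144 114  91  87 100  89  69  66  79  87  87  86  85  84  85
  76  92 119 142 162 169 171 171 167 168 170 170]
180 [161 170 173 168 157 145 120 103  79  70  76  85  89  92  94  89  89  79
  79  71  77 100 134 161 171 168 167 169 170 169]
181 [171 171 172 176 174 166 136  94  71  74  81  85  87  88  92  95  90  91
  84  75  73  85 114 160 174 171 170 167 169 165]
182 [175 174 175 172 175 163 121 103  90  89  91  91  90  91 100 105 114 115
 105  91  81  80 108 159 172 175 174 172 168 173]
183 [176 175 177 178 174 153 129 116 125 123 123 130 127 122 120 116 117 108
 105  95  82  74 107 154 168 172 169 169 169 168]
184 [177 177 176 176 172 149 122 118 125 125 131 128 122 125 119 113 109  96
  88  8
[... 993 characters left out ...]
145 144 144 142
 132 114 101  97 114 148 170 175 171 161 178 164]
193 [173 175 175 173 174 175 167 143 132 132 140 146 145 146 141 127 124 115
 103  98  97 115 149 169 178 178 170 158 182 190]
194 [177 175 176 178 175 177 170 152 130 119 117 113 111 115 112 103 104 105
 110 118 146 155 169 180 175 177 166 160 188 200]
195 [177 175 178 174 174 173 174 165 159 152 139 126 120 118 120 129 140 147
 157 162 170 178 175 177 174 176 171 173 189 201]
196 [176 174 174 177 179 179 177 174 174 175 165 158 159 158 160 164 167 172
 175 179 179 176 178 176 175 176 172 172 195 201]
197 [174 176 175 177 175 178 174 177 178 179 178 172 177 175 174 174 175 172
 176 172 171 174 171 173 174 173 174 179 199 202]
```

View pics/z6.png

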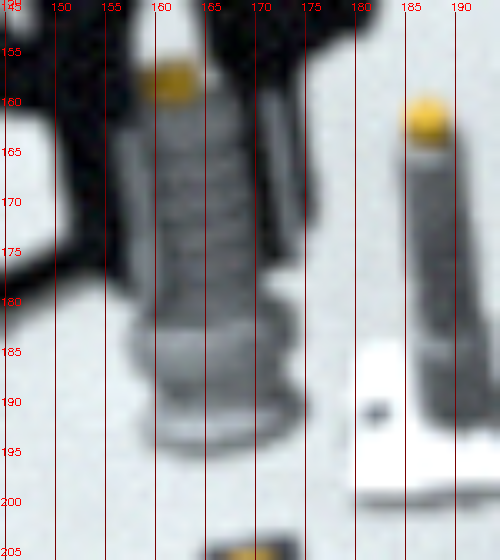

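```bash
python3 - <<'E'
from mv import *
from h import *
outs=[]
for n,x,y in (("scene",140,195),("top",290,160)):
    im=np.load(f"{n}0.npy")[:,:,::-1];s=10;w,h_=45,55
    if n=='top': w,h_=55,45
    c=cv2.resize(im[y:y+h_,x:x+w],None,fx=s,fy=s,interpolation=cv2.INTER_CUBIC); c0=c.copy()
    def dr(P,col):
        q=(proj(n,P)-[x,y]+.5)*s; cv2.polylines(c,[np.round(q).astype(int)],False,col,1)
    a=ax();rt=toolrot();t=np.linspace(0,2*np.pi,40)
    def circ(c,rad): return c+rt.apply(np.c_[rad*np.cos(t),rad*np.sin(t),0*t])
    for h,rad in ((0,.0045),(.004,.0065),(.014,.0135),(.06,.021)):
        dr(circ(TIP-a*h,rad),(0,255,0))
    dr(np.array([TIP,TIP-a*.06]),(255,0,0))
    bx=np.array([np.cos(PSI),np.sin(PSI),0]);by=np.array([-bx[1],bx[0],0]);C=TIP-a*.06;C[2]=0;C=C-bx*.004
    def rect(lx,ly,z): 
        return np.array([C+bx*sx*lx/2+by*sy*ly/2+[0,0,z] for sx,sy in((1,1),(1,-1),(-1,-1),(-1,1),(1,1))])
    dr(rect(.09,.084,.014),(0,0,255)); dr(rect(.044,.05,.05),(255,0,255))
    px=rt.apply([1,0,0]);X=np.cross(by,a)
    for sg in(1,-1): dr(np.array([TIP-a*.006+X*sg*.037-by*.008,TIP-a*.006+X*sg*.037+by*.008]),(0,255,255)); dr(np.array([TIP-a*.013+X*sg*.015-by*.006,TIP-a*.013+X*sg*.015+by*.006]),(255,255,0))
    print(C,TIP-a*.06)
    if n=='scene': cv2.imwrite("pics/bs.png",np.hstack([c0,c])[:, :800] if False else c); 
    else: cv2.imwrite("pics/bt.png",c); cv2.imwrite("pics/bt0.png",c0)
E
```

```text
[ 0.61866523 -0.11785635  0.        ] [ 0.6226355  -0.11834314  0.05434336]
[ 0.61866523 -0.11785635  0.        ] [ 0.6226355  -0.11834314  0.05434336]
```

View pics/bs.png

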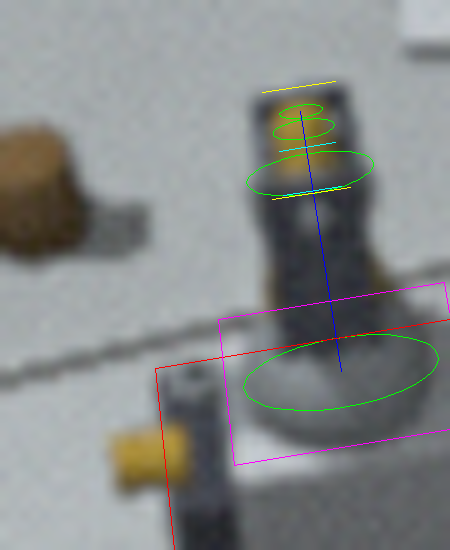

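View pics/bt.png

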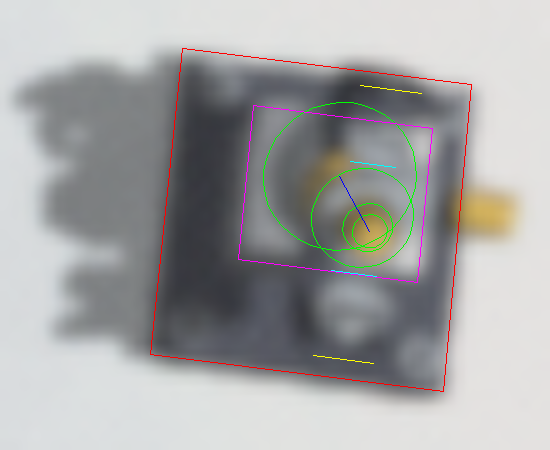

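View pics/bt0.png

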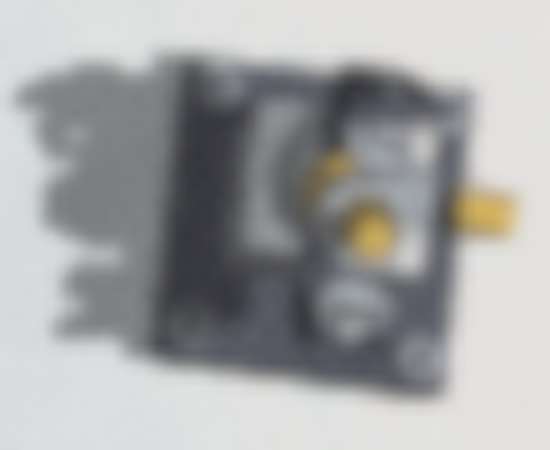

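```bash
sed -i 's/^PSI,LEAN=.*/PSI,LEAN=-.122,.436/; s/^TIP=.*/TIP=np.array([.5974,-.1152,.1092])/' mv.py; cat >> mv.py <<'E'
def tcp(gap,l=None,psi=None,off=.0008,D=.0344):
    r=toolrot(l=l,psi=psi); return TIP+ax(l,psi)*(gap+D)+r.apply([off,0,0]),r
E
python3 - <<'E'
from mv import *
rel(*tcp(.012)); print(tcp(.012)[0])
E
```

```text
now 6.43 [ 0.5681 -0.1114  0.1634] [2.888 0.554 0.626] F [-0.1 -0.4 -2.1] T [ 0.09  0.62 -0.03] w 0.0248
shift [0.004  0.002  0.0153] rot [ 0.003 -0.003  0.001]
[ 0.57862847 -0.11251203  0.15155569]
```

apply_moves(plan=[0.001,0,0.003,0.002,-0.004,0,0.002,0.0005,0.008,0.005,-0.008,0,0.002,0.0005,0.013,0.005,-0.008,0,0.002,0.0005,0.0176,0.005,-0.008,0,0.002,0.0005,0.0176,0.005,-0.008,0,0.002,0.0005,0.0176,0.005,-0.008,0,0.002,0.0005,0.0176,0.005,-0.008,0,0.002,0.0005,0.0176,0.005,-0.008,0])

```text
clock: 7.1
eef_pos: [0.5775, -0.1126, 0.1486]
tool_rot: [0.959, 0.184, 0.204, 0.066]
ft_force: [-0.7, -0.5, -2.5]
grip_width: 0.0246
```

```bash
python3 - <<'E'
from mv import *
rel(*tcp(.012))
E
python3 look.py 7; python3 ov.py 7; python3 - <<'E'
from mv import *
rel(*tcp(.012))
import cv2
im=cv2.imread("pics/scene7f.png");c=im[160:220,145:195]
c=np.clip((c.astype(float)-20)*1.5,0,255).astype(np.uint8)
c=cv2.resize(c,None,fx=10,fy=10,interpolation=cv2.INTER_LINEAR)
for i in range(0,50,5): cv2.putText(c,str(145+i),(i*10,10),0,.35,(0,0,255)); cv2.line(c,(i*10+5,12),(i*10+5,600),(0,0,120),1)
for i in range(0,60,5): cv2.putText(c,str(160+i),(0,i*10+5),0,.35,(0,0,255))
cv2.imwrite("pics/z7.png",c)
E
```

```text
now 7.1 [ 0.5775 -0.1126  0.1486] [2.894 0.554 0.614] F [-0.7 -0.5 -2.5] T [ 0.06  0.52 -0.02] w 0.0246
shift [ 0.0021  0.0009 -0.0022] rot [-0.002  0.004  0.001]
now 7.2 [ 0.5776 -0.1126  0.1488] [2.894 0.554 0.615] F [ 0.3  0.3 -1.4] T [ 0.11  0.55 -0.04] w 0.0245
shift [ 0.002   0.0008 -0.0021] rot [-0.001  0.004  0.001]
```

View pics/z7.png

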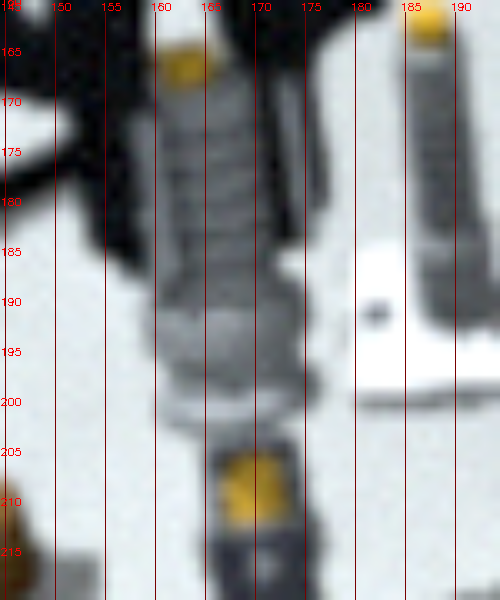

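View pics/scene7o.png

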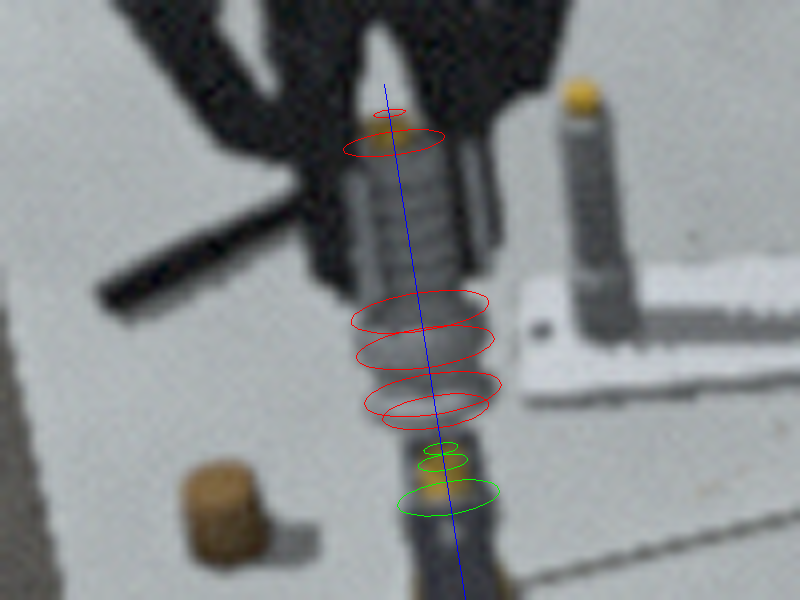

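View pics/top7o.png

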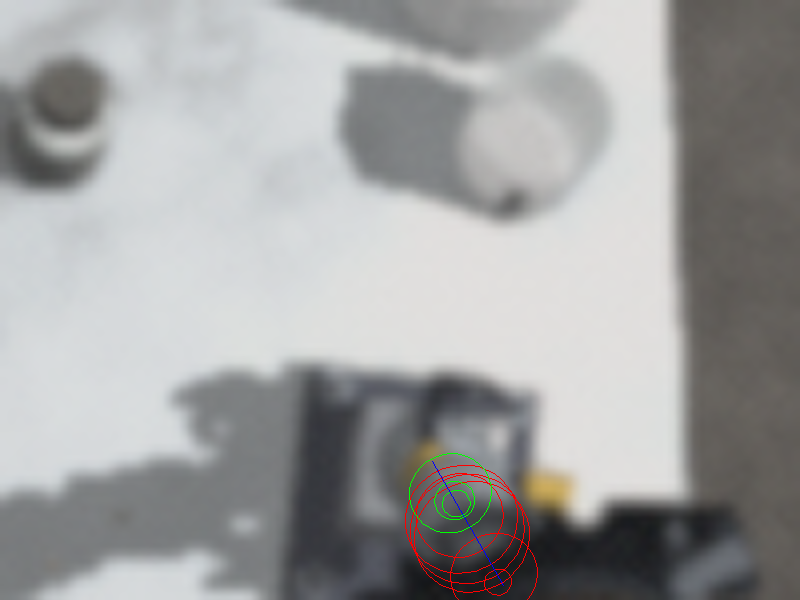

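apply_moves(plan=[0.001,0.0005,-0.001,0,0.002,0,0.002,0.001,-0.002,-0.001,0.004,0,0.002,0.001,-0.002,-0.001,0.004,0,0.002,0.001,0.001,-0.001,0.004,0,0.002,0.001,0.005,-0.001,0.004,0,0.002,0.001,0.008,-0.001,0.004,0,0.002,0.001,0.008,-0.001,0.004,0,0.002,0.001,0.008,-0.001,0.004,0])

```text
clock: 7.87
eef_pos: [0.5825, -0.113, 0.1415]
tool_rot: [0.959, 0.184, 0.205, 0.066]
ft_force: [0.4, 0.3, -2.0]
grip_width: 0.0247
```

```bash
python3 look.py 8; python3 ov.py 8; python3 - <<'E'
from mv import *
rel(*tcp(.002))
import cv2
im=cv2.imread("pics/scene8f.png");c=im[160:220,145:195]
c=np.clip((c.astype(float)-20)*1.5,0,255).astype(np.uint8)
c=cv2.resize(c,None,fx=10,fy=10,interpolation=cv2.INTER_LINEAR)
for i in range(0,50,5): cv2.putText(c,str(145+i),(i*10,10),0,.35,(0,0,255)); cv2.line(c,(i*10+5,12),(i*10+5,600),(0,0,120),1)
for i in range(0,60,5): cv2.putText(c,str(160+i),(0,i*10+5),0,.35,(0,0,255))
cv2.imwrite("pics/z8.png",c)
E
```

```text
now 7.97 [ 0.5828 -0.1131  0.142 ] [2.893 0.554 0.62 ] F [-0.4  0.3 -1.5] T [0.1  0.52 0.01] w 0.0249
shift [ 0.0002  0.     -0.0005] rot [-0.001  0.001  0.001]
```

View pics/z8.png

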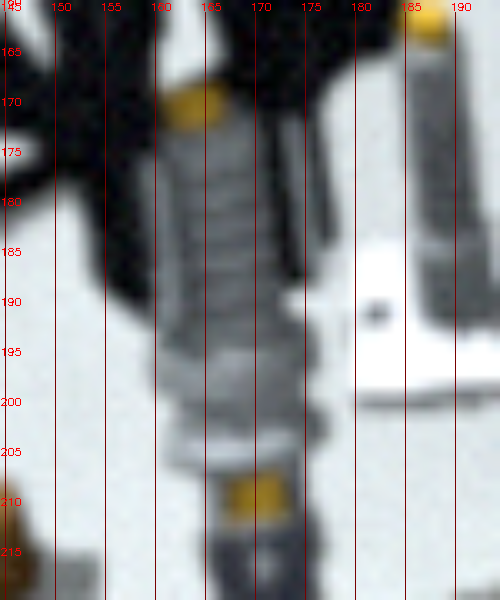

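View pics/top8o.png

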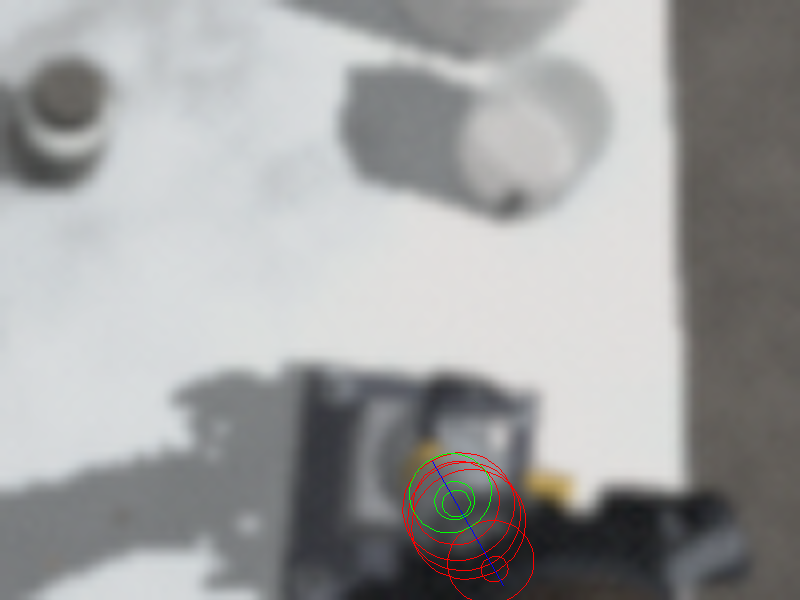

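apply_moves(plan=[0.0002,-0.0002,0.001,0,0,0,0.0004,-0.0004,0.003,-0.001,0.001,0,0.0004,-0.0004,0.005,-0.001,0.001,0,0.0004,-0.0004,0.007,-0.001,0.001,0,0.0004,-0.0004,0.009,-0.001,0.001,0,0.0004,-0.0004,0.01,-0.001,0.001,0,0.0004,-0.0004,0.01,-0.001,0.001,0,0.0004,-0.0004,0.01,-0.001,0.001,0])

```text
clock: 8.63
eef_pos: [0.5863, -0.113, 0.132]
tool_rot: [0.959, 0.184, 0.205, 0.066]
ft_force: [-2.6, -0.1, -5.2]
grip_width: 0.0249
```

```bash
python3 look.py 9; python3 - <<'E'
from mv import *
rel(*tcp(-.008))
import cv2
im=cv2.imread("pics/scene9f.png");c=im[160:220,145:195]
c=np.clip((c.astype(float)-20)*1.5,0,255).astype(np.uint8)
c=cv2.resize(c,None,fx=10,fy=10,interpolation=cv2.INTER_LINEAR)
for i in range(0,50,5): cv2.putText(c,str(145+i),(i*10,10),0,.35,(0,0,255)); cv2.line(c,(i*10+5,12),(i*10+5,600),(0,0,120),1)
for i in range(0,60,5): cv2.putText(c,str(160+i),(0,i*10+5),0,.35,(0,0,255))
cv2.imwrite("pics/z9.png",c)
E
```

```text
now 8.73 [ 0.5863 -0.113   0.1321] [2.893 0.554 0.619] F [-2.9  0.3 -5.2] T [ 0.06  1.45 -0.06] w 0.0246
shift [ 0.0009  0.001  -0.0009] rot [-0.001  0.001  0.   ]
```

View pics/z9.png

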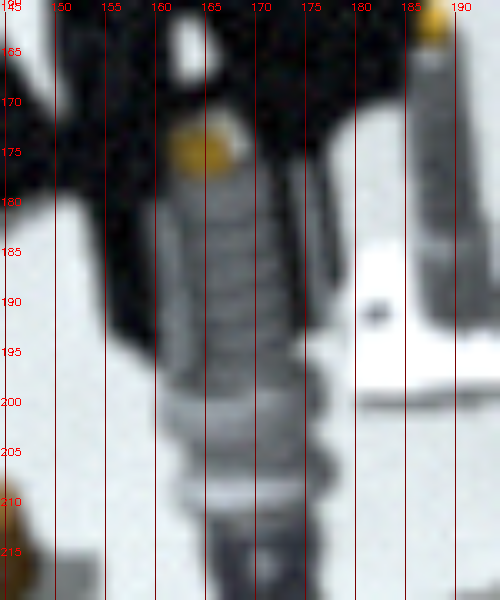

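apply_moves(plan=[-0.0006,-0.0003,0,0,0,0,-0.0012,-0.0006,0,0,0,0,-0.0018,-0.001,0,0,0,0,-0.0018,-0.001,0,0,0,0,-0.0018,-0.001,0,0,0,0])

```text
clock: 9.15
eef_pos: [0.5857, -0.1129, 0.1327]
tool_rot: [0.959, 0.184, 0.207, 0.066]
ft_force: [-1.3, -0.8, -3.9]
grip_width: 0.0249
```

```bash
cat >> mv.py <<'E'
def fr():
    o=sensors.get_obs();F=o['ft_force']-np.array([-.3,0,-1.9]);a=ax();X=np.cross([np.sin(-PSI)*1,np.cos(PSI),0],a);Y=np.cross(a,X)
    g=(R.from_quat(o['tool_rot']).apply([0,0,.0344])+o['eef_pos']-TIP)
    print('F X,Y,axis',np.round([F@X,F@Y,F@a],1),'mouth rel tip X,Y,a mm',np.round([1e3*g@X,1e3*g@Y,1e3*g@a],2),'tool z·a',np.round(np.arccos(-R.from_quat(o['tool_rot']).apply([0,0,1])@a),4))
E
python3 - <<'E'
from mv import *
rel(*tcp(-.008));fr()
E
```

```text
now 9.15 [ 0.5857 -0.1129  0.1327] [2.891 0.554 0.623] F [-1.3 -0.8 -3.9] T [ 0.03  1.12 -0.04] w 0.0249
shift [ 0.0011  0.0011 -0.0001] rot [ 0.001 -0.001  0.001]
F X,Y,axis [-1.6 -0.9 -1.5] mouth rel tip X,Y,a mm [-0.77  0.84 -8.11] tool z·a 0.0016
```

apply_moves(plan=[-0.0007,-0.0003,0,0,0,0,-0.0013,-0.0007,0,0,0,0,-0.0013,-0.0007,0,0,0,0,-0.0013,-0.0007,0,0,0,0])

```text
clock: 9.48
eef_pos: [0.5851, -0.1128, 0.1327]
tool_rot: [0.959, 0.184, 0.207, 0.067]
ft_force: [-0.2, 0.4, -2.1]
grip_width: 0.0246
```

```bash
python3 - <<'E'
from mv import *
rel(*tcp(-.008));fr()
E
```

```text
now 9.48 [ 0.5851 -0.1128  0.1327] [2.89  0.554 0.625] F [-0.2  0.4 -2.1] T [ 0.05  0.6  -0.02] w 0.0246
shift [0.0016 0.0014 0.0002] rot [ 0.001 -0.003  0.001]
F X,Y,axis [-0.   0.4 -0.2] mouth rel tip X,Y,a mm [-1.32  0.85 -7.8 ] tool z·a 0.0032
```

apply_moves(plan=[-0.0005,-0.0003,0,0,0,0,-0.001,-0.0006,0,0,0,0,-0.001,-0.0006,0.001,0,0,0,-0.001,-0.0006,0.002,0,0,0,-0.001,-0.0006,0.003,0,0,0,-0.001,-0.0006,0.003,0,0,0])

```text
clock: 9.98
eef_pos: [0.5847, -0.1128, 0.1286]
tool_rot: [0.959, 0.184, 0.207, 0.066]
ft_force: [0.4, -0.6, -0.4]
grip_width: 0.0249
```

```bash
python3 look.py 10; python3 ov.py 10; python3 - <<'E'
from mv import *
rel(*tcp(-.008));fr()
E
```

```text
now 10.08 [ 0.5845 -0.1127  0.1286] [2.891 0.554 0.622] F [-0.6 -0.2 -1. ] T [ 0.12  0.45 -0.  ] w 0.0248
shift [ 0.0036  0.0025 -0.0033] rot [ 0.001 -0.001  0.001]
F X,Y,axis [ 0.2 -0.3  0.9] mouth rel tip X,Y,a mm [ -3.66   0.88 -11.3 ] tool z·a 0.0011
```

View pics/scene10o.png

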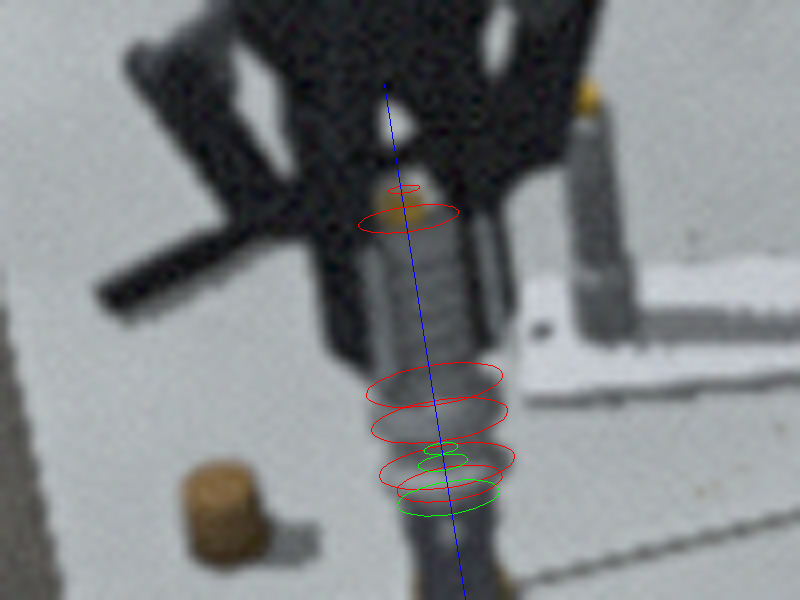

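apply_moves(plan=[0.0005,0.0003,0,0,0,0,0.001,0.0006,0,0,0,0,0.001,0.0006,0,0,0,0,0.001,0.0006,0.001,0,0,0,0.001,0.0006,0.002,0,0,0,0.001,0.0006,0.003,0,0,0,0.001,0.0006,0.004,0,0,0,0.001,0.0006,0.004,0,0,0])

```text
clock: 10.75
eef_pos: [0.5871, -0.1131, 0.1263]
tool_rot: [0.959, 0.184, 0.207, 0.067]
ft_force: [-5.8, 2.1, 7.8]
grip_width: 0.0247
```

```bash
python3 - <<'E'
from mv import *
rel(*tcp(-.008));fr()
E
```

```text
now 10.75 [ 0.5871 -0.1131  0.1263] [2.891 0.554 0.623] F [-5.8  2.1  7.8] T [0.2  1.   0.03] w 0.0247
shift [ 0.0024  0.0018 -0.0065] rot [ 0.001 -0.002  0.001]
F X,Y,axis [-1.   1.4 11.2] mouth rel tip X,Y,a mm [ -2.17   0.82 -14.48] tool z·a 0.0019
```

apply_moves(plan=[0,0,0.001,0,0,0,0,0,0.002,0,0,0,0,0,0.003,0,0,0,0,0,0.004,0,0,0,0,0,0.005,0,0,0,0,0,0.005,0,0,0,0,0,0.005,0,0,0])

```text
clock: 11.33
eef_pos: [0.5894, -0.1134, 0.1216]
tool_rot: [0.959, 0.184, 0.207, 0.067]
ft_force: [-4.4, 1.5, 5.5]
grip_width: 0.0244
```

```bash
python3 - <<'E'
from mv import *
rel(*tcp(-.008));fr()
E
```

```text
now 11.33 [ 0.5894 -0.1134  0.1216] [2.89  0.554 0.624] F [-4.4  1.5  5.5] T [0.08 0.84 0.  ] w 0.0244
shift [ 0.0023  0.0017 -0.0117] rot [ 0.001 -0.002  0.001]
F X,Y,axis [-0.8  1.   8.5] mouth rel tip X,Y,a mm [ -2.09   0.78 -19.72] tool z·a 0.002
```

Past the snap (force dropping, depth ~19.7 mm). Continue to the stop.

apply_moves(plan=[0,0,0.001,0,0,0,0,0,0.002,0,0,0,0,0,0.003,0,0,0,0,0,0.004,0,0,0,0,0,0.004,0,0,0,0,0,0.004,0,0,0,0,0,0.004,0,0,0])

```text
clock: 11.92
eef_pos: [0.5908, -0.1136, 0.1191]
tool_rot: [0.959, 0.184, 0.207, 0.067]
ft_force: [-12.4, 3.1, 16.1]
grip_width: 0.0247
```

```bash
python3 look.py 11; python3 ov.py 11; python3 - <<'E'
from mv import *
rel(*tcp(-.008));fr()
E
```

```text
now 12.02 [ 0.5908 -0.1136  0.1192] [2.89  0.554 0.624] F [-13.7   2.2  16. ] T [ 0.26  1.34 -0.02] w 0.0247
shift [ 0.0021  0.0017 -0.0145] rot [ 0.001 -0.002  0.001]
F X,Y,axis [-4.7  0.6 22. ] mouth rel tip X,Y,a mm [ -1.82   0.81 -22.52] tool z·a 0.0027
```

View pics/scene11o.png

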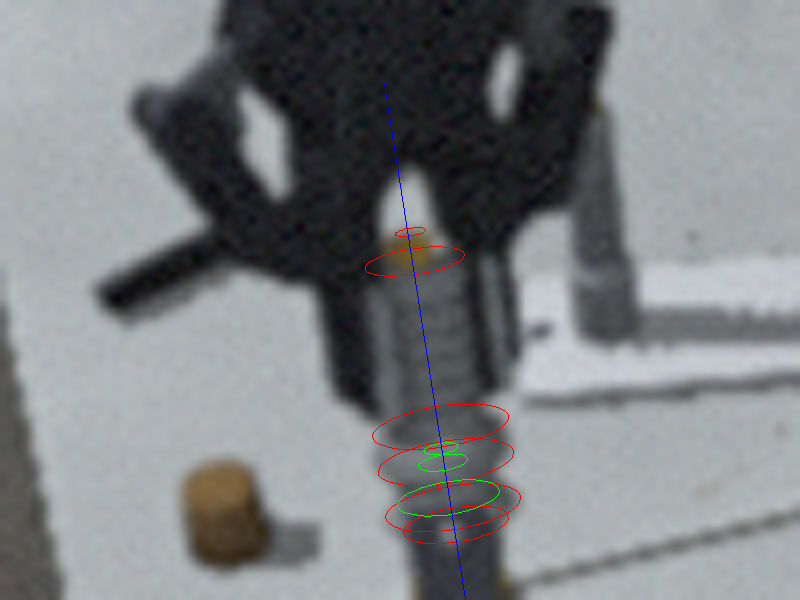

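```bash
python3 - <<'E'
from h import *
from scipy.spatial.transform import Rotation as R
np.save('/tmp/a',0)
cv2.imwrite("pics/scene0f.png",np.load("scene0.npy")[:,:,::-1])
import os
cases=[("pics/s4f.png",[.4744,.0569,.1726],R.from_quat([.98,.199,.002,0])),
("pics/scene6f.png",[.5678,-.1116,.163],R.from_rotvec([2.888,.554,.626])),
("pics/scene8f.png",[.5826,-.1131,.1418],R.from_rotvec([2.893,.554,.620])),
("pics/scene0f.png",[.4725,.0565,.0424],R.from_rotvec([np.pi,0,0])),
("pics/scene9f.png",[.5863,-.113,.132],R.from_rotvec([2.893,.554,.619])),
("pics/scene10f.png",[.5846,-.1128,.1286],R.from_rotvec([2.891,.554,.622])),
("pics/scene11f.png",[.5908,-.1136,.1191],R.from_rotvec([2.89,.554,.624]))]
t=np.linspace(0,2*np.pi,60)
for f,p,r in cases:
    im=cv2.imread(f).astype(float); p=np.array(p)
    off=np.array([-.0008,0,0]) if '0f' not in f or '10f' in f else 0
    ring=lambda h,rad:proj('scene',p+r.apply(np.array([0,0,.0344-h])+off)+r.apply(np.c_[rad*np.cos(t),rad*np.sin(t),0*t]))
    hull=cv2.convexHull(np.vstack([ring(.082,.006),ring(.074,.006)]).astype(np.float32))
    m=cv2.moments(hull);pc=np.array([m['m10'],m['m01']])/m['m00']
    x0,y0=np.round(pc).astype(int)
    w=im[y0-9:y0+10,x0-9:x0+10]; sat=np.clip((w[:,:,2]+w[:,:,1])/2-w[:,:,0]-22,0,None)
    yy,xx=np.mgrid[y0-9:y0+10,x0-9:x0+10]; oc=np.array([(sat*xx).sum(),(sat*yy).sum()])/sat.sum()
    # mouth bottom edge along axis-direction near mouth center
    g=cv2.GaussianBlur(cv2.cvtColor(im.astype(np.uint8),cv2.COLOR_BGR2GRAY),(0,0),.5).astype(float)
    mr=ring(0,.014); br=ring(.005,.018); pb=mr[:,1].max(); cxm=mr[mr[:,1].argmax(),0]
    rows=np.arange(int(pb)-4,int(pb)+6); c=int(round(cxm)); col=g[rows,c-1:c+2].mean(1)
    print(f,'stub obs-pred',np.round(oc-pc,2),'n',round(sat.sum()), 'mouth bottom pred',round(pb,2),rows[0],np.round(col))
E
```

```text
pics/s4f.png stub obs-pred [0.34 0.42] n 278 mouth bottom pred 149.32 145 [ 70.  82. 108. 116. 114. 145. 164. 167. 166. 167.]
pics/scene6f.png stub obs-pred [-0.01  0.79] n 418 mouth bottom pred 195.0 190 [107. 127. 146. 141. 116. 123. 157. 173. 176. 177.]
pics/scene8f.png stub obs-pred [0.27 0.7 ] n 524 mouth bottom pred 207.09 203 [118. 146. 149. 121.  90.  86.  91.  92. 101. 104.]
pics/scene0f.png stub obs-pred [ 0.05 -0.25] n 776 mouth bottom pred 190.08 186 [ 66.  79. 108. 113. 107. 138. 174. 189. 175. 133.]
pics/scene9f.png stub obs-pred [0.03 0.7 ] n 464 mouth bottom pred 211.56 207 [113. 139. 151. 136. 105.  89.  79.  65.  62.  63.]
pics/scene10f.png stub obs-pred [0.06 0.76] n 458 mouth bottom pred 212.15 208 [113. 143. 146. 124. 100.  80.  67.  61.  62.  62.]
pics/scene11f.png stub obs-pred [0.11 0.72] n 427 mouth bottom pred 217.36 213 [82. 71. 74. 77. 73. 65. 57. 56. 57. 58.]
```

apply_moves(plan=[-0.0005,-0.0003,0.0005,0,0,0,-0.001,-0.0006,0.001,0,0,0,-0.0013,-0.0007,0.001,0,0,0,-0.0013,-0.0007,0.001,0,0,0,-0.0013,-0.0007,0.001,0,0,0,-0.0013,-0.0007,0.001,0,0,0])

```text
clock: 12.52
eef_pos: [0.5907, -0.1136, 0.119]
tool_rot: [0.958, 0.184, 0.208, 0.067]
ft_force: [-14.8, 2.6, 21.0]
grip_width: 0.0249
```

```bash
python3 look.py 12; python3 ov.py 12; python3 - <<'E'
from mv import *
rel(*tcp(-.008));fr()
E
```

```text
now 12.62 [ 0.5907 -0.1136  0.119 ] [2.888 0.553 0.628] F [-15.7   2.6  19.9] T [0.29 1.31 0.05] w 0.0243
shift [ 0.0023  0.0017 -0.0146] rot [ 0.003 -0.005  0.001]
F X,Y,axis [-4.9  0.7 26.4] mouth rel tip X,Y,a mm [ -1.83   0.76 -22.6 ] tool z·a 0.0053
```

View pics/scene12.png

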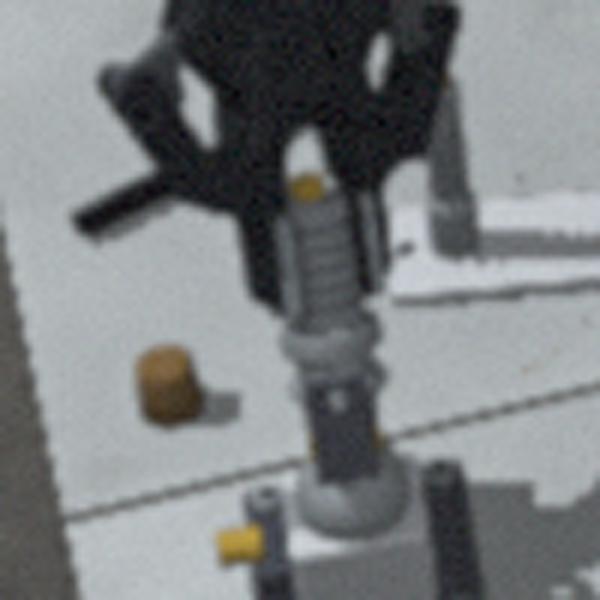

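apply_moves(plan=[0,0,0,0,0,0,0,0,0,0,0,0,0,0,0,0,0,0,0,0,0,0,0,0,0,0,0,0,0,0,0,0,0,0,0,0,0,0,0,0,0,0,0,0,0,0,0,0,0,0,0,0,0,0,0,0,0,0,0,0,0,0,0,0,0,0,0,0,0,0,0,0])

```text
clock: 13.62
eef_pos: [0.5907, -0.1136, 0.119]
tool_rot: [0.958, 0.184, 0.208, 0.067]
ft_force: [-14.6, 2.8, 20.7]
grip_width: 0.0249
```

```bash
python3 - <<'E'
from mv import *
fr()
from workcell import bot
bot.job_done();fr()
E
```

```text
F X,Y,axis [-3.7  1.  26.7] mouth rel tip X,Y,a mm [ -1.87   0.77 -22.62] tool z·a 0.0053
the job is handed in; nothing more can be done
the job is handed in; nothing more can be done
```

I took the wide coupler off its pin and pressed it mouth first onto the leaning nipple. The collar is past its snap and down on its stop. I handed the job in at about 13.6 s, still gripping the coupler and pushing down with about 26 N.

**Checks that agreed:**
- **Snap and stop:** the push peaked at about 11 N in the readings, fell to 8.5 N after the snap, then rose steeply. At the end, 1 mm more command gave only 0.1 mm more travel.
- **Depth:** the mouth measured 22.6 mm below the estimated tip, against 23 mm nominal. The last 1.1 s showed no change in pose, force or grip.
- **Grip:** the pictures show the coupler had not visibly slipped in the fingers.
- **Bystanders:** the slim coupler is upright on its pin. The arm stayed clear of the flask, beaker and vial. I made no separate check of them at the end.

**Checks that disagreed:**
- **Tip position:** by touch, the nipple was about 2.3 mm from where I measured it in the pictures. I took this for an offset between camera and robot and centred the coupler by feel.
- **Sideways force:** about 4 N across the nipple remained at the end, and a small shift did not remove it.
- **Lean:** I judged the lean (0.44 rad) from the pictures only, so squareness is good to roughly 0.03 rad.
- **First approach to the pin:** it stopped about 3 cm short because the last joint reached its limit. I turned the tool to a different angle and carried on.

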